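# Read in and inspect a sensor under the loupe

### The arm

A 6-joint arm with a two-finger parallel gripper is mounted at the origin on the work surface. World frame = base frame: x ahead of the robot, y to its left, z up, the work surface at z = 0. Lengths are in mm, angles in rad, forces in N, time in s.
With the tool pointing down it reaches from about 300 to 775 mm from the base axis. Payload 14.6 kg.
Tool frame: the origin (TCP) lies midway between the tips of the shut fingers; the grasp point (between the pads) lies 19 mm behind it (manip.grip_point_offset is the distance from the TCP to the grasp point, in mm); x points along the fingers, z is the direction in which the jaws open and shut, and the axes are right-handed (so a half turn about x gives the same grasp; the last joint's range is limited). The gripper opens to 94 mm and grips with 3 to 60 N. Pads are 16 mm wide; open, the fingers measure 119 mm over their backs; the gripper's body (75 mm by 177 mm) begins 78 mm behind the grasp point.
Start: joints at [1.14, 0.3, 1.521, -0, 1.321, -0.067], TCP at [195.702, 513.994, 205.446] pointing down, gripper open.
Joint ranges: [-3.03, 3.03], [-0.79, 2.21], [0.23, 2.52], [-1.04, 4.18], [0, 3.07], [-2.55, 2.55]. Speed limits (rad/s): [2.22, 2.22, 2.57, 3.14, 3.14, 3.14].

### API

Orientations are given as [roll, pitch, yaw] about the fixed x, y, z axes, in that order (R = Rz(yaw) Ry(pitch) Rx(roll)).
In Python, from cell import manip, camera, calibration, order gives the robot as it stands.
- The arm moves only by the tool jog_arm, never from a script. Its arguments are lists of equal length, an entry for each row: "turn": the turn, a rotation vector about the tool's x, y, z in degrees, a list of three; "dp": the shift along the tool's x, y, z in cm, a list of three; "gripper": the closure, from 0 (fully open) to 1 (shut). In form: {"turn": [[ax, ay, az], ...], "dp": [[tx, ty, tz], ...], "gripper": [gripper, ...]}. A call has 1 to 8 rows; each row shifts and turns the pose as measured when the row begins, along the tool's axes as they then stand; what a row does not reach is not made up. A row lasts 1/8 s, in which the tool goes at most 62.5 mm and 10.7 degrees, less where a joint would pass 70% of its speed; a pose out of reach is approached as far as the arm can. A call is refused whole if a number of a shift passes 6.25 or a number of a turn 10.7, either way. A call with a gripper value outside its range is refused whole. The fingers move at their own pace and stop on an object; "grip_force" is the grip in N (left out, the last holds). Time passes only in rows, so rows that do not move let the fingers close. It gives the time, the measured TCP pose, the force and the opening at its end, in the units of the state.
- manip.read_state(): the state, without advancing time (a new reading comes with each control period).
- camera(name): name is "side" or "top" or "wrist"; returns (picture, depth): 480x640x3 uint8, red, green, blue; 480x640 float32, mm along the optical axis (not along the pixel's ray), 0 where there is no reading.
- calibration(name): a dict with "K" (3x3 intrinsics, pixels), "world_from_camera" (4x4, takes a point from camera to world coordinates). Camera axes: x right, y down, z forward; pixel columns grow to the right and rows downward; lengths in mm; the calibration is good to about 2 mm. A picture is of the moment at which its call begins: read the wrist's pose just before it. calibration takes no time and is no camera call; for the wrist camera it gives the pose at the moment of the call.
- order.sign_off(): hands the job in, once; it reports no verdict.
The state is a dict: "clock": time; "joints": joint angles; "qd": joint speeds; "effort": joint torques, N m; "eef_pos": TCP position; "eef_rot": TCP orientation; "wrist_force": force on the tool from outside, world axes, zero at the start; "moment": the same for the moment, N m; "finger_gap": finger opening in mm.
Only numpy, scipy, OpenCV 4.12 (cv2) and the standard library are available. Lean on these libraries where they do the work, as an engineer would, in place of code of your own. Each camera call takes 0.05 s, during which the arm holds its last target.

### The job

Turn the sensor housing in its nest, without lifting it out, until the code plate on its side faces the reader window squarely, and let go of it. Then take the loupe by its handle and hold it level and still, face up as it lay, with the lens centred over the sensor and the middle of its rim at the height of the clamped collar on the gauge post. Finish while still holding the loupe there; never let it touch the sensor, and leave the multimeter, the jar and the screwdriver alone.

Things in the scene. Friction and masses are not known exactly. Their poses are not given: they have to be found in the camera images.
- station: Fixed station, base plate 165 x 176 x 8 mm. Origin: on the bench under the centre of the nest, a steel ring (52 mm inside, 64 outside, rising 6 mm above the plate) in which the sensor stands on the plate. x points from nest to the grey reader block (40 x 64 mm, near face at x = 70 mm, top 74 mm above bench); z up. Gauge post at x = 95, y = 72 mm: 10 mm rod, top 195 mm above bench.
- reader_window (a point): Middle of the reader's black window, in front of the reader block's face that looks at the nest: 68 mm along the station's x from the nest's axis, 40 mm above the bench.
- sensor: Loose dark steel housing, about 0.35 kg, upright in the nest, held by friction only. Body 49 mm across, 50 mm high; above it a bright neck to grip, 32 mm across, up to 86 mm (94 above bench). White code plate, 26 wide, 30 high, on one side out to 30.5 mm from the axis, a white ridge above it on the shoulder. Origin: centre of underside; z up; x out through the code plate.
- sensor_code (a point): Middle of the code plate's outer face, 30.5 mm from the sensor's axis along its x, 34 mm above its underside.
- collar: Dark steel collar, 26 mm in diameter and 8 mm high, clamped on the gauge post by a small thumbscrew; it does not move. Origin: on the post's axis at the middle of the collar's height, which is the wanted height of the middle of the loupe's rim (some 130 to 175 mm above the bench).
- loupe: Loose hand loupe, about 0.15 kg, lying flat on its rest. Round black rim 66 mm across, 10 mm high, with a glass lens; straight black handle 16 mm wide and high, underside level with the rim's, from 42 to 148 mm from the lens centre. Origin: under the lens centre, at the underside, 40 mm above the bench on the rest; z up, handle along -x.
- loupe_lens (a point): Centre of the lens and of its rim's height, 5 mm above the loupe's origin.
- loupe_grip (a point): Point on the handle to grip, near the loupe's centre of mass: 85 mm from the lens centre towards the handle's end (loupe's -x), at half the handle's height (48 mm above the bench on the rest), the fingers closing along the loupe's y.
- rest: Fixed white loupe rest, plate 200 x 70 x 8 mm. Two supports, tops 40 mm above bench: a 44 mm square block under the lens, from 63 mm along +x; a narrow post under the handle's tail, from 45 mm along -x, with 8 mm high cheeks beside the handle. Between them the handle is free. Origin: on the bench under the loupe's grip point; x towards the lens; z up. The loupe lifts straight up.
- meter: Bystander: loose handheld multimeter, orange, 150 x 76 x 36 mm, lying on the bench. Origin: centre of its underside. Leave alone.
- jar: Bystander: loose small glass jar with a steel cap, 48 mm in diameter, 60 mm high, standing on the bench. Origin: centre of its underside. Leave alone.
- driver: Bystander: loose screwdriver with a black handle, 180 mm long, lying on the bench. Leave alone.
There are look-alikes about, which are no part of the job. There is more than one size of the loupe; the one meant has the size given above. Leave any pink look-alike of the rest alone.

How it is judged (in metres and radians):
On the way, in this order (a step that is already met when the one before it is completed fails the run):
1. the code plate faces the reader window, the sensor standing in its nest and let go of (angle between the x axis of sensor and the x axis of station, either way round below 0.26 rad and horizontal distance between sensor_code and reader_window below 0.05 m and horizontal distance between sensor and station below 0.01 m and angle between sensor's own z axis and vertical below 0.1 rad and z of sensor in the frame of station below 0.014 m and contact force between the fingers and sensor below 0.1 N), for 0.2 s.
2. the loupe is lifted off its rest by the fingers (contact force between the fingers and loupe above 0.5 N and contact force between loupe and rest below 0.05 N and height (world z) of loupe_lens above 0.07 m), for 0.2 s.
At the end, for the whole second after the job is handed in: Fingers hold the loupe; it touches nothing else, is still (under 30 mm/s), tilted under 0.14 rad, lens centre within 12 mm of the sensor's axis from above and 8 mm of the collar's height. The sensor stands in its nest, not held, code plate within 0.26 rad of facing the window (all of step 1 and horizontal distance between loupe_lens and sensor below 0.012 m and z of loupe_lens in the frame of collar between -0.008 and 0.008 m and angle between loupe's own z axis and vertical below 0.14 rad and contact force between the fingers and loupe above 0.5 N and contact force between loupe and sensor below 0.05 N and contact force between loupe and station below 0.05 N and contact force between loupe and collar below 0.05 N and contact force between loupe and rest below 0.05 N and linear speed of loupe below 0.03 m/s); the arm keeps its last pose, push and grip.
It fails at once if the sensor is lifted out of its nest or tipped (z of sensor in the frame of station above 0.016 m or angle between sensor's own z axis and vertical above 0.3 rad).
It fails at once if the loupe touches the sensor (contact force between loupe and sensor above 0.5 N).
It fails at once if the multimeter, the jar or the screwdriver is moved more than 30 mm (distance of any of meter, jar, driver from where it was at the start of the episode above 0.03 m).
It also fails if it takes over 67 s, if anything falls off the work surface, if the arm or the gripper's body presses on something with over 40 N, if the wrist force passes 120 N, or if a joint passes its speed limit or range.

## Working session

There is one attempt and no reset: what is moved stays moved. The work goes in short steps, Python scripts to look and compute and a tool call to move; the robot and the scene stay as the last step left them, time stands still between calls to the robot, and variables do not carry over. Pictures are saved under pics/ and viewed, and the job is handed in when it is done.

Besides the shell and the picture viewer there is one more tool, called after "Call:" as name(argument=value, ...) on one line, values as JSON. jog_arm: Moves the arm, as the interface text tells. Its arguments: {"type":"object","properties":{"turn":{"type":"array","items":{"type":"array","items":{"type":"number"}}},"dp":{"type":"array","items":{"type":"array","items":{"type":"number"}}},"gripper":{"type":"array","items":{"type":"number"}},"grip_force":{"type":"number"}},"required":["turn","dp","gripper"]}

```bash
mkdir -p pics; ls; python3 - <<'E'
from cell import manip,camera,calibration
import cv2,numpy as np
print(manip.read_state())
for n in("side","top","wrist"):
    c=calibration(n);p,d=camera(n)
    cv2.imwrite(f"pics/{n}0.png",p[:,:,::-1]);np.savez(f"pics/{n}0.npz",p=p,d=d,K=c["K"],T=c["world_from_camera"])
    print(n,np.round(c["K"],1).tolist(),np.round(c["world_from_camera"],3).tolist())
E
```

```text
pics
{'clock': 0.0, 'joints': array([ 1.14041298e+00,  3.00461094e-01,  1.52159736e+00,  3.60352281e-05,
        1.32064720e+00, -6.65972049e-02]), 'qd': array([-0.00023345,  0.00011772,  0.00049936,  0.00058646,  0.00084986,
        0.00221807]), 'effort': array([ 1.56479786e-03, -5.31807089e+01, -3.52749074e+01,  7.09227752e-02,
        2.42579577e-02, -6.85188456e-05]), 'eef_pos': array([195.58416762, 513.77663888, 204.88491997]), 'eef_rot': array([ 3.04364555,  1.56968278, -2.03253851]), 'wrist_force': array([-0.4077237 , -0.16116122, -0.10193084]), 'moment': array([-0.03260433,  0.00245724,  0.02225712]), 'finger_gap': 93.92093962272253}
side [[498.3, 0.0, 318.6], [0.0, 498.3, 244.9], [0.0, 0.0, 1.0]] [[-0.995, -0.069, 0.075, 480.212], [-0.101, 0.54, -0.836, 736.868], [0.017, -0.839, -0.544, 641.081], [0.0, 0.0, 0.0, 1.0]]
top [[548.4, 0.0, 321.3], [0.0, 548.4, 233.9], [0.0, 0.0, 1.0]] [[-0.005, -0.991, 0.137, 419.963], [-1.0, 0.006, 0.005, -103.36], [-0.006, -0.137, -0.991, 1322.192], [0.0, 0.0, 0.0, 1.0]]
wrist [[430.2, 0.0, 316.8], [0.0, 430.2, 237.1], [0.0, 0.0, 1.0]] [[0.356, 0.897, 0.261, 120.351], [0.935, -0.342, -0.1, 542.671], [-0.001, 0.279, -0.96, 383.617], [0.0, 0.0, 0.0, 1.0]]
```

View pics/top0.png

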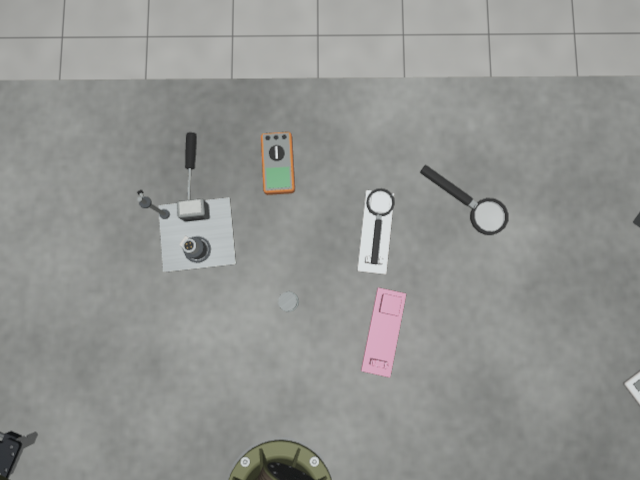

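View pics/side0.png

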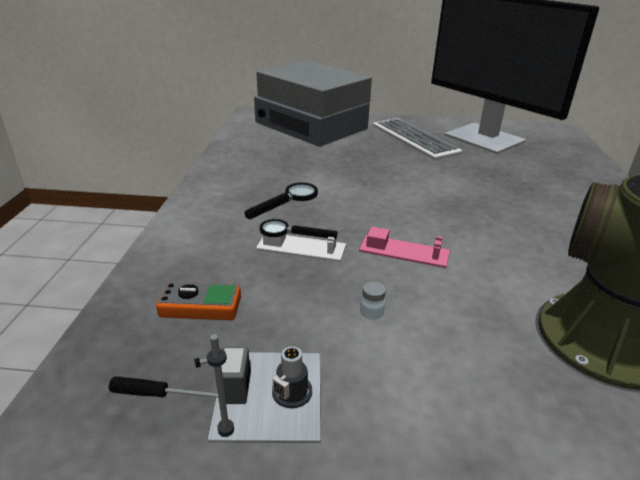

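View pics/wrist0.png

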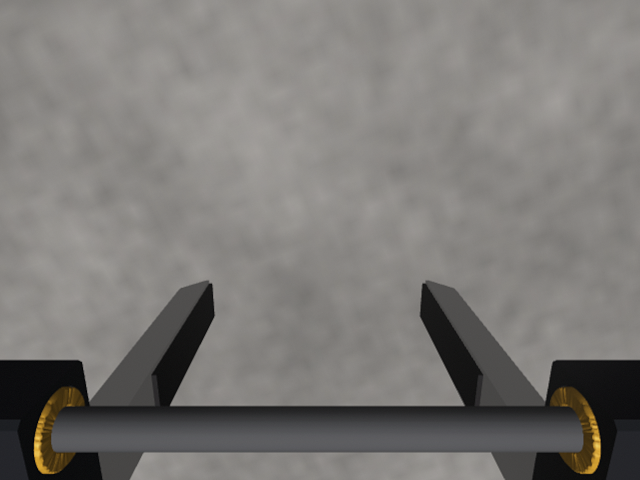

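The top view shows the station at about (197,235), the real loupe on the white rest at about (377,230), and a larger loupe at (465,200). I'll enlarge these areas.

```bash
python3 - <<'E'
import cv2,numpy as np
t=cv2.imread("pics/top0.png");s=cv2.imread("pics/side0.png")
cv2.imwrite("pics/a.png",cv2.resize(t[180:280,130:245],None,fx=6,fy=6,interpolation=cv2.INTER_CUBIC)[:600])
cv2.imwrite("pics/b.png",cv2.resize(t[180:280,350:400],None,fx=6,fy=6,interpolation=cv2.INTER_CUBIC))
cv2.imwrite("pics/c.png",cv2.resize(s[325:445,180:335],None,fx=5,fy=5,interpolation=cv2.INTER_CUBIC))
E
```

```text
(no output)
```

View pics/a.png

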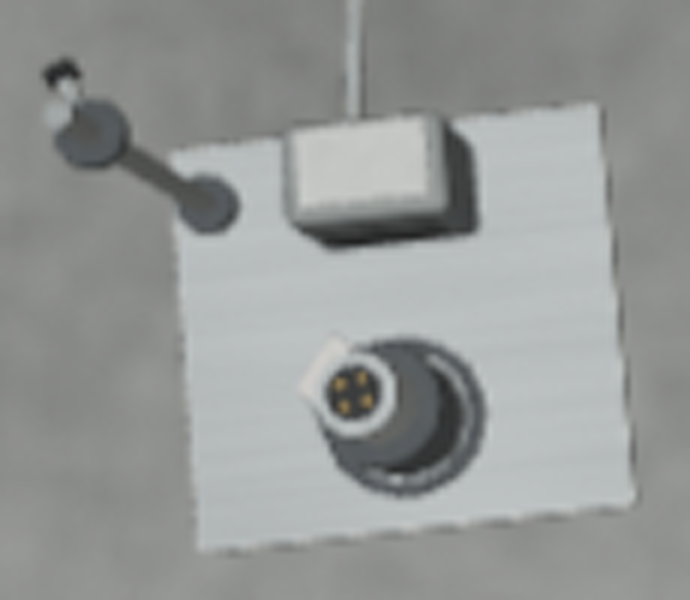

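View pics/b.png

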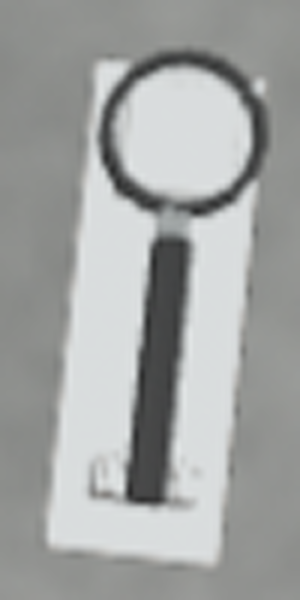

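View pics/c.png

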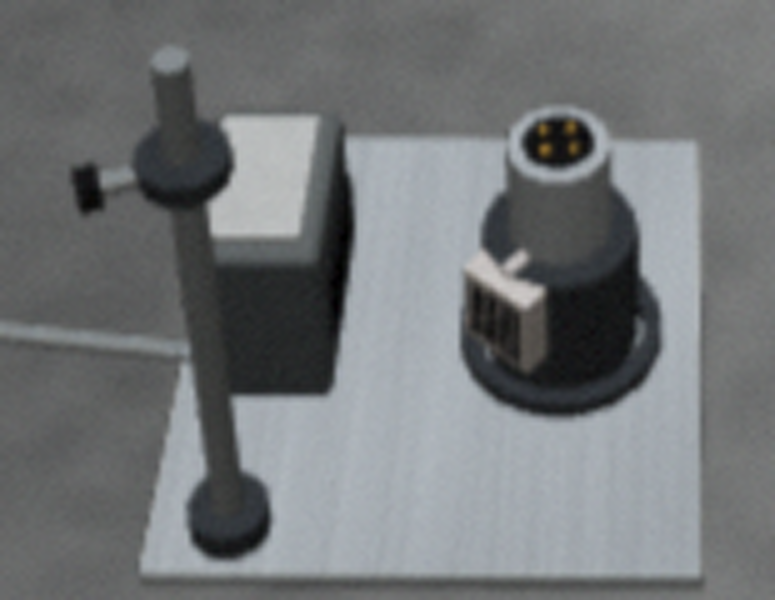

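```bash
cat > h.py <<'E'
import numpy as np
def load(n): 
    z=np.load(f"pics/{n}.npz"); return z["p"],z["d"],z["K"],z["T"]
def ray(n,u,v,f=None):
    p,d,K,T=load(n); r=T[:3,:3]@np.linalg.inv(K)@np.array([u,v,1.]); return T[:3,3],r
def atz(n,u,v,z):
    o,r=ray(n,u,v); return o+r*(z-o[2])/r[2]
def tri(a,b):
    A=[];B=[]
    for n,u,v in(a,b):
        o,r=ray(n,u,v); r=r/np.linalg.norm(r);M=np.eye(3)-np.outer(r,r);A.append(M);B.append(M@o)
    x=np.linalg.lstsq(np.vstack(A),np.hstack(B),rcond=None)[0]
    return x,[np.linalg.norm(M@x-b) for M,b in zip(A,B)]
def px(n,X):
    p,d,K,T=load(n);c=np.linalg.inv(T)@np.r_[X,1];q=K@c[:3];return q[:2]/q[2]
E
python3 - <<'E'
from h import *
np.set_printoptions(precision=1,suppress=True)
a=lambda u,v,z:atz("top0",130+u/6,180+v/6,z)
c=lambda u,v,z:atz("side0",180+u/5,325+v/5,z)
C=[a(170,150,8),a(597,103,8),a(635,503,8),a(200,550,8)]
S=[c(140,577,8),c(697,140,8),c(702,577,8)]
for i in range(4): print("corner",C[i],np.linalg.norm(C[i]-C[(i+1)%4]))
print("side corners",*S)
print("neck",a(353,393,94),c(558,143,94),"tri",tri(("top0",130+353/6,180+393/6),("side0",180+558/5,325+143/5)))
print("nest ring top",a(408,415,14),c(561,345,14))
print("postbase",a(207,204,12),c(229,512,12))
print("collar",tri(("top0",130+92/6,180+133/6),("side0",180+183/5,325+163/5)))
print("coll thr z", [ (z,a(92,133,z)) for z in(130,150,160,170)])
print("code ridge",c(515,263,60),c(510,292,57),a(318,370,58))
b=lambda u,v,z:atz("top0",350+u/6,180+v/6,z)
L=b(184,133,45);H=b(147,500,56);H2=b(172,236,56)
print("lens",L,"end",H,"start",H2,np.linalg.norm((L-H)[:2]),np.linalg.norm((L-H2)[:2]),"rim edges",b(100,133,45),b(268,133,45))
print("rest corners",b(95,60,8),b(265,75,8),b(218,565,8),b(48,548,8))
E
```

```text
corner [674.9 300.8   8. ] 174.5155906116325
corner [693.2 127.2   8. ] 164.34954879682357
corner [529.9 109.1   8. ] 174.7901662873717
corner [512. 283.   8.] 163.79816718834098
side corners [674.3 302.9   8. ] [531.4 110.4   8. ] [512.5 284.5   8. ]
neck [564.7 202.   94. ] [566.  201.7  94. ] tri (array([565.3, 202. ,  94.3]), [np.float64(0.6028945707273176), np.float64(0.6028945707280191)])
nest ring top [565.2 199.6  14. ] [564.7 210.2  14. ]
postbase [651.8 283.7  12. ] [653.4 281.3  12. ]
collar (array([652.4, 283.1, 158. ]), [np.float64(0.25591174779361864), np.float64(0.25591174779303233)])
coll thr z [(130, array([657.8, 292.3, 130. ])), (150, array([653.8, 285.7, 150. ])), (160, array([651.8, 282.4, 160. ])), (170, array([649.8, 279.1, 170. ]))]
code ridge [576.9 219.5  60. ] [577.1 228.3  57. ] [578.  224.8  58. ]
lens [ 671.2 -237.8   45. ] end [ 525.2 -219.6   56. ] start [ 628.2 -231.2   56. ] 147.1094972116659 43.475908722882316 rim edges [ 671.4 -204.7   45. ] [ 670.9 -271.    45. ]
rest corners [ 708.9 -206.1    8. ] [ 702.2 -275.2    8. ] [ 503.  -251.8    8. ] [ 510.2 -184.1    8. ]
```

```bash
cat > g.py <<'E'
import sys,numpy as np
from scipy.spatial.transform import Rotation as R
from cell import manip
np.set_printoptions(precision=2,suppress=True)
def go(x=None,y=None,z=None,jaw=None,lvl=True):
    s=manip.read_state();p=s["eef_pos"];Rm=R.from_euler("xyz",s["eef_rot"]).as_matrix()
    print("t",s["clock"],"p",p,"toolz yaw",np.degrees(np.arctan2(Rm[1,2],Rm[0,2])),"tool x",Rm[:,0],"F",s["wrist_force"],"gap",s["finger_gap"],"j",s["joints"])
    tgt=np.array([a if a is not None else b for a,b in zip((x,y,z),p)])
    print("dp cm now-axes",Rm.T@(tgt-p)/10)
    if jaw is not None:
        j=np.radians(jaw);c=np.array([np.cos(j),np.sin(j),0]);ax=np.array([0,0,-1.]);T=np.c_[ax,np.cross(c,ax),c]
        print("turn deg",np.degrees(R.from_matrix(Rm.T@T).as_rotvec()),"dp after turn",T.T@(tgt-p)/10)
if __name__=="__main__":
    a=[None if v=="-" else float(v) for v in sys.argv[1:]]; go(*a)
E
python3 g.py 565.5 202 200 -29; python3 g.py 565.5 202 200 151
python3 - <<'E'
from h import *
c=lambda u,v,z:atz("side0",180+u/5,325+v/5,z)
a=c(465,262,57);b=c(545,297,57);print(a,b,np.linalg.norm(a-b)); d=b-a; print(np.degrees(np.arctan2(d[0],-d[1])), (a+b)/2-[565.5,201.8,57])
E
```

```text
t 0.15 p [195.63 513.83 205.01] toolz yaw 69.15462397454685 tool x [-0. -0. -1.] F [0.13 0.1  0.14] gap 93.91057225009664 j [ 1.14  0.3   1.52 -0.    1.32 -0.07]
dp cm now-axes [  0.51 -45.66 -15.98]
turn deg [98.15 -0.04  0.04] dp after turn [ 0.5  -9.34 47.47]
t 0.15 p [195.63 513.83 205.01] toolz yaw 69.15462397454685 tool x [-0. -0. -1.] F [0.13 0.1  0.14] gap 93.91057225009664 j [ 1.14  0.3   1.52 -0.    1.32 -0.07]
dp cm now-axes [  0.51 -45.66 -15.98]
turn deg [-81.85  -0.04  -0.04] dp after turn [  0.5    9.34 -47.47]
[592.61971517 218.23673543  57.        ] [566.35648433 228.95561073  57.        ] 28.366381182480403
-112.20196235285894 [13.98809975 21.79617308  0.        ]
```

Call:
jog_arm(turn=[[0,0,0],[0,0,0],[0,0,0],[0,0,0],[0,0,0],[0,0,0],[0,0,0],[0,0,0]], dp=[[0,-5.7,-2],[0,-5.7,-2],[0,-5.7,-2],[0,-5.7,-2],[0,-5.7,-2],[0,-5.7,-2],[0,-5.7,-2],[0,-3,-1]], gripper=[0,0,0,0,0,0,0,0])

```text
clock: 1.15
eef_pos: [551.9, 212.8, 203.4]
eef_rot: [2.655, 1.568, -2.416]
wrist_force: [-0.2, 0.2, -0.5]
finger_gap: 94.1
```

Call:
jog_arm(turn=[[10,0,0],[10,0,0],[10,0,0],[10,0,0],[10,0,0],[10,0,0],[10,0,0],[10,0,0]], dp=[[0,0,0],[0,0,0],[0,0,0],[0,0,0],[0,0,0],[0,0,0],[0,0,0],[0,0,0]], gripper=[0.35,0.35,0.35,0.35,0.35,0.35,0.35,0.35])

```text
clock: 2.15
eef_pos: [552.8, 209.8, 200.1]
eef_rot: [-2.452, 1.562, -2.685]
wrist_force: [0.3, -0.1, 0.3]
finger_gap: 61.3
```

```bash
cat > shot.py <<'E'
import sys,cv2,numpy as np
from cell import camera,calibration
n,o=sys.argv[1:3]
c=calibration(n);p,d=camera(n)
cv2.imwrite(f"pics/{o}.png",p[:,:,::-1]);np.savez(f"pics/{o}.npz",p=p,d=d,K=c["K"],T=c["world_from_camera"])
E
python3 g.py 565.5 202 200 -29; python3 shot.py wrist w1
```

```text
t 2.15 p [552.85 209.78 200.13] toolz yaw -13.335013106382169 tool x [-0.01 -0.   -1.  ] F [ 0.34 -0.13  0.27] gap 61.29311288283316 j [ 0.3   0.4   1.4  -0.    1.35  0.53]
dp cm now-axes [ 0.01 -0.46  1.41]
turn deg [15.67 -0.33  0.36] dp after turn [ 0.01 -0.07  1.48]
```

View pics/w1.png

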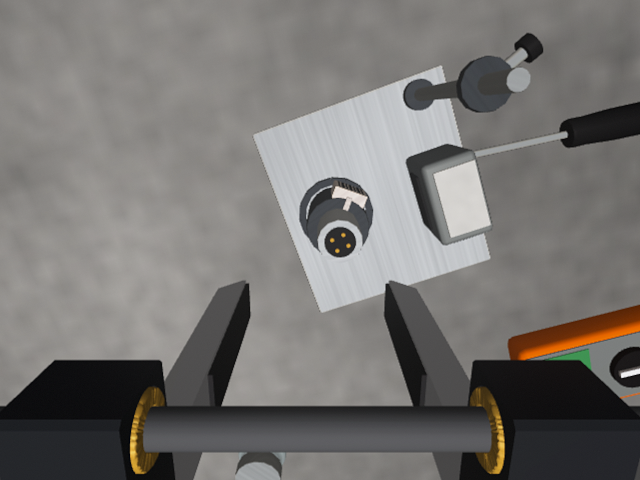

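```bash
python3 - <<'E'
import cv2
t=cv2.imread("pics/w1.png")
cv2.imwrite("pics/w1c.png",cv2.resize(t[165:270,290:390],None,fx=6,fy=5.7,interpolation=cv2.INTER_CUBIC))
E
```

```text
(no output)
```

View pics/w1c.png

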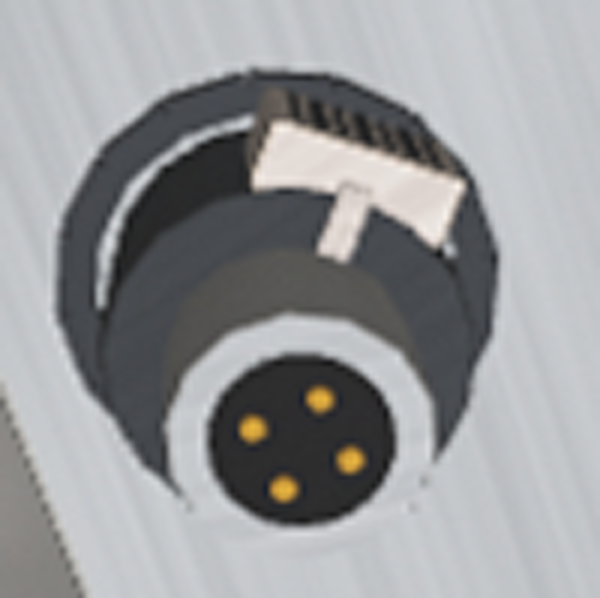

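```bash
python3 - <<'E'
from h import *
np.set_printoptions(precision=1,suppress=True)
w=lambda u,v,z:atz("w1",290+u/6,165+v/5.7,z)
a=w(270,120,57);b=w(465,182,57);d=b-a
print(a,b,np.linalg.norm(d),"normal",np.degrees(np.arctan2(-d[0],d[1]))%180)
n=w(302,435,94);r=w(278,270,14);print("neck",n,"ring",r,"mid dir",np.degrees(np.arctan2(*((a+b)/2-n)[[1,0]])))
i=w(335,258,59);o=w(355,187,59);e=o-i;print("ridge",i,o,np.degrees(np.arctan2(e[1],e[0])))
A=atz("w1",254,134,8);B=atz("w1",321,312,8);D=atz("w1",490,259,8);E=atz("w1",442,66,8)
print(A,B,D,E,np.degrees(np.arctan2(*(D-B)[[1,0]])),np.degrees(np.arctan2(*(E-A)[[1,0]])),np.degrees(np.arctan2(*(A-B)[[1,0]]))-90)
E
```

```text
[572.4 233.1  57. ] [594.6 219.4  57. ] 26.06266262037295 normal 58.1502498305895
neck [567.8 201.2  94. ] ring [568.3 202.8  14. ] mid dir 57.86762210186478
ridge [576.4 213.5  59. ] [580.9 222.3  59. ] 63.06084385806279
[515.7 283.    8. ] [532.9 110.3   8. ] [694.6 126.9   8. ] [676.9 299.4   8. ] 5.890611953269781 5.804771617943422 5.709051940152321
```

Call:
jog_arm(turn=[[9,0,0],[9,-0.2,0.3],[0,0,0],[0,0,0]], dp=[[0,0,0],[0,0,0],[0,0,1.5],[0,0,0]], gripper=[0.35,0.35,0.35,0.35])

```text
clock: 2.7
eef_pos: [566.3, 201.1, 199.3]
eef_rot: [-2.246, 1.567, -2.797]
wrist_force: [-0.4, -0.3, -0.4]
finger_gap: 61.1
```

```bash
python3 g.py 566.3 201.7 69 -31
```

```text
t 2.7 p [566.31 201.06 199.28] toolz yaw -31.551666444040375 tool x [-0. -0. -1.] F [-0.36 -0.32 -0.38] gap 61.1141850058671 j [ 0.28  0.42  1.37 -0.    1.35  0.83]
dp cm now-axes [13.03  0.09 -0.  ]
turn deg [-0.55 -0.14  0.17] dp after turn [13.03  0.05 -0.03]
```

Call:
jog_arm(turn=[[0,0,0],[0,0,0],[0,0,0],[0,0,0],[0,0,0],[0,0,0]], dp=[[3,0.05,0],[3,0,0],[3,0,0],[2,0,0],[1.2,0,0],[0,0,0]], gripper=[0.35,0.35,0.35,0.35,0.35,0.35])

```text
clock: 3.45
eef_pos: [567.2, 200.6, 73.6]
eef_rot: [-2.283, 1.567, -2.814]
wrist_force: [0.0, -1.5, 0.0]
finger_gap: 61.1
```

```bash
python3 g.py 566.3 201.7 69 -31; python3 shot.py side s2;python3 - <<'E'
import cv2
t=cv2.imread("pics/s2.png")
cv2.imwrite("pics/s2c.png",cv2.resize(t[270:450,180:380],None,fx=3.3,fy=3.3,interpolation=cv2.INTER_CUBIC))
E
```

```text
t 3.45 p [567.2  200.65  73.62] toolz yaw -30.42501295156912 tool x [-0. -0. -1.] F [ 0.01 -1.52  0.03] gap 61.08232740844905 j [ 0.28  0.55  1.49 -0.    1.1   0.81]
dp cm now-axes [ 0.46  0.05 -0.13]
turn deg [ 0.58 -0.14  0.16] dp after turn [ 0.46  0.04 -0.13]
```

View pics/s2c.png

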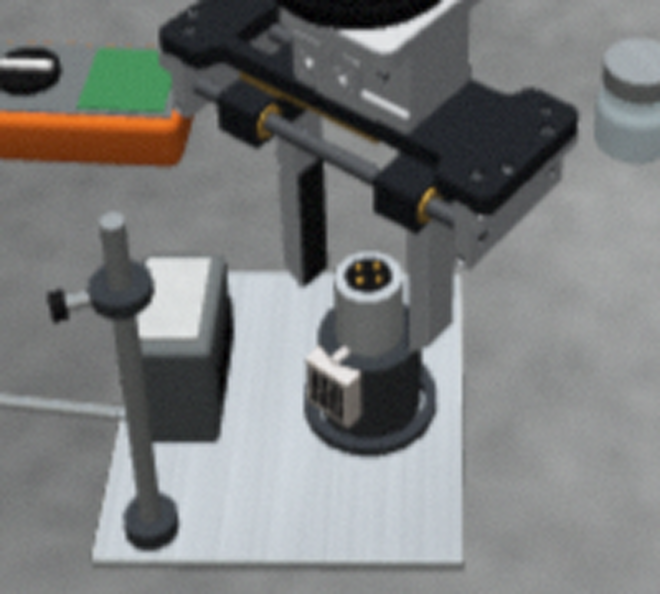

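The fingers straddle the neck, one on each side. I'll close on it gently.

Call:
jog_arm(turn=[[0.5,0,0],[0,0,0],[0,0,0],[0,0,0],[0,0,0],[0,0,0]], dp=[[0.3,0.05,-0.1],[0,0,0],[0,0,0],[0,0,0],[0,0,0],[0,0,0]], gripper=[0.4,0.7,0.7,0.7,0.7,0.7], grip_force=15)

```text
clock: 4.25
eef_pos: [567.8, 202.1, 73.3]
eef_rot: [0.598, 1.57, 0.059]
wrist_force: [-0.0, -0.8, -0.6]
finger_gap: 31.5
```

```bash
python3 g.py 566.3 201.7 70 -84
```

```text
t 4.25 p [567.77 202.06  73.34] toolz yaw -30.90632599609942 tool x [ 0.  0. -1.] F [-0.01 -0.8  -0.6 ] gap 31.545627218165485 j [ 0.28  0.55  1.49 -0.    1.1   0.82]
dp cm now-axes [ 0.33 -0.11 -0.11]
turn deg [53.09  0.02 -0.03] dp after turn [ 0.33 -0.15  0.02]
```

Call:
jog_arm(turn=[[7,0,0],[7,0,0],[7,0,0],[7,0,0],[7,0,0],[7,0,0],[7,0,0],[0,0,0]], dp=[[0,0,0],[0,0,0],[0,0,0],[0,0,0],[0,0,0],[0,0,0],[0,0,0],[0,0,0]], gripper=[0.7,0.7,0.7,0.7,0.7,0.7,0.7,0.7])

```text
clock: 5.25
eef_pos: [568.6, 201.8, 73.4]
eef_rot: [1.349, 1.568, -0.071]
wrist_force: [-1.4, 0.1, -1.4]
finger_gap: 31.2
```

```bash
python3 g.py 567.5 202 - -84;python3 shot.py side s3;python3 - <<'E'
import cv2
t=cv2.imread("pics/s3.png")
cv2.imwrite("pics/s3c.png",cv2.resize(t[270:450,180:380],None,fx=3.3,fy=3.3,interpolation=cv2.INTER_CUBIC))
E
```

```text
t 5.25 p [568.63 201.83  73.36] toolz yaw -81.40829753085504 tool x [ 0. -0. -1.] F [-1.4   0.11 -1.4 ] gap 31.175774848674752 j [ 0.28  0.55  1.49 -0.    1.1   1.7 ]
dp cm now-axes [-0.   -0.11 -0.03]
turn deg [ 2.59  0.03 -0.15] dp after turn [ 0.   -0.11 -0.03]
```

View pics/s3c.png

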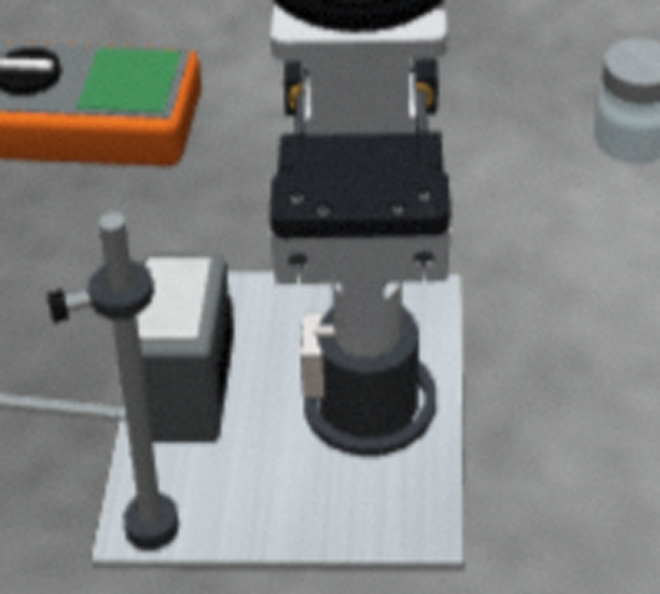

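Call:
jog_arm(turn=[[2.5,0,0],[0,0,0],[0,0,0],[0,0,0],[0,0,0],[0,0,0],[0,0,0]], dp=[[0,0,0],[0,0,0],[0,0,0],[0,0,0],[0,0,0],[0,0,0],[0,0,0]], gripper=[0.7,0.7,0.35,0.35,0.35,0.35,0.35])

```text
clock: 6.18
eef_pos: [568.7, 201.9, 73.6]
eef_rot: [1.42, 1.568, -0.033]
wrist_force: [-0.6, -0.9, 0.2]
finger_gap: 61.2
```

Call:
jog_arm(turn=[[0,0,0],[0,0,0],[0,0,0],[0,0,0],[0,0,0],[0,0,0]], dp=[[-2,0,0],[-4,0,0],[-4,0,0],[-4,0,0],[-2,0,0],[0,0,0]], gripper=[0.35,0.35,0.35,0.35,0.35,0.35])

```text
clock: 6.92
eef_pos: [567.8, 201.8, 237.9]
eef_rot: [1.169, 1.569, -0.284]
wrist_force: [0.0, 0.4, -0.2]
finger_gap: 61.3
```

```bash
python3 g.py 587 -228 200 -97;python3 shot.py side s4;python3 shot.py wrist w4;python3 - <<'E'
import cv2
t=cv2.imread("pics/s4.png")
cv2.imwrite("pics/s4c.png",cv2.resize(t[270:450,180:380],None,fx=3.3,fy=3.3,interpolation=cv2.INTER_CUBIC))
E
```

```text
t 6.925 p [567.78 201.79 237.9 ] toolz yaw -83.23801108737057 tool x [ 0. -0. -1.] F [ 0.03  0.37 -0.22] gap 61.348930535850194 j [ 0.28  0.4   1.32 -0.    1.43  1.73]
dp cm now-axes [ 3.81 -3.16 42.9 ]
turn deg [13.76  0.02 -0.08] dp after turn [ 3.79  7.15 42.42]
```

View pics/s4c.png

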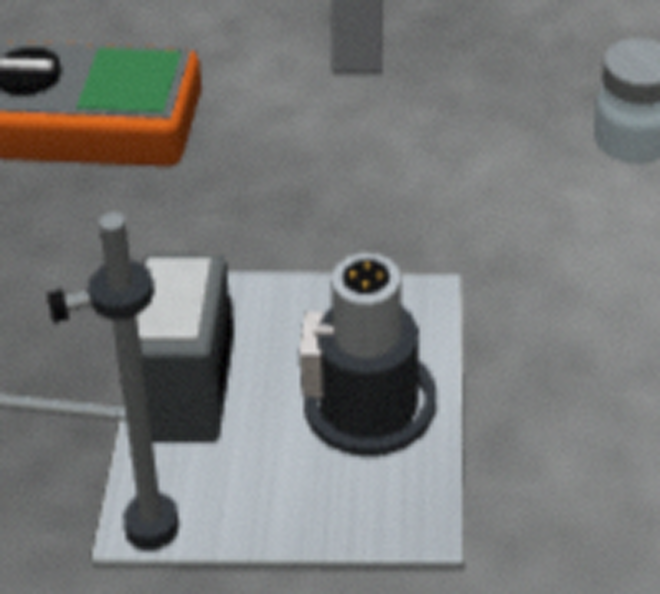

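View pics/w4.png

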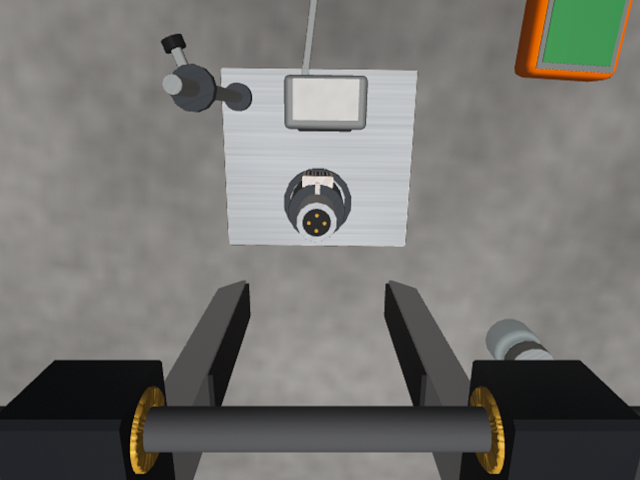

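```bash
python3 - <<'E'
import cv2
t=cv2.imread("pics/w4.png")
cv2.imwrite("pics/w4c.png",cv2.resize(t[160:245,275:360],None,fx=7,fy=7,interpolation=cv2.INTER_CUBIC))
E
```

```text
(no output)
```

View pics/w4c.png

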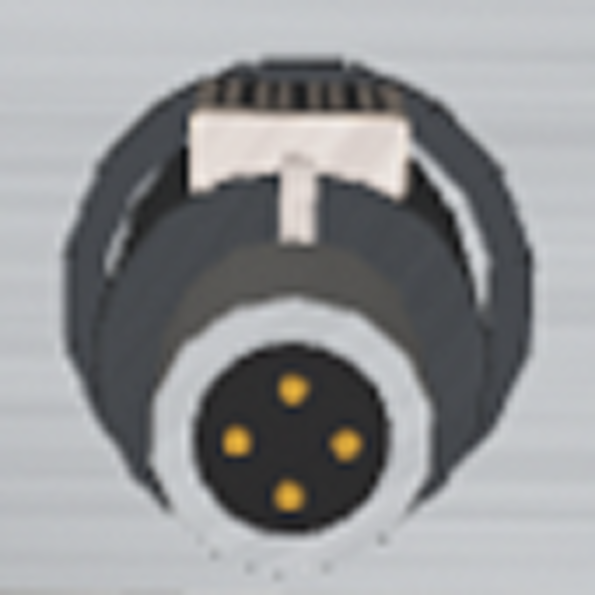

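```bash
python3 - <<'E'
from h import *
np.set_printoptions(precision=1,suppress=True)
w=lambda u,v,z:atz("w4",275+u/7,160+v/7,z)
a=w(192,115,57);b=w(407,124,57);d=b-a
print(a,b,np.linalg.norm(d),"normal",np.degrees(np.arctan2(-d[0],d[1])))
n=w(292,438,94);print("neck",n,(a+b)/2-n)
A=atz("w4",222,69,8);B=atz("w4",229,246,8);D=atz("w4",406,247,8);E=atz("w4",418,71,8)
print("nest from plate",A,B,D,E,np.degrees(np.arctan2(*(A-B)[[1,0]])),np.degrees(np.arctan2(*(D-B)[[0,1]])))
E
```

```text
[596.7 216.8  57. ] [598.6 191.2  57. ] 25.645223717962775 normal -175.6449284713756
neck [568.1 201.4  94. ] [ 29.6   2.6 -37. ]
nest from plate [675.7 298.6   8. ] [512.2 282.5   8. ] [531.8 107.8   8. ] [694.5 125.9   8. ] 5.641399131604968 173.58927222602415
```

Sensor now at yaw about 4.5°, against 6° for the station, and released. Next is the loupe.

Call:
jog_arm(turn=[[0,0,0],[0,0,0],[0,0,0],[0,0,0],[0,0,0],[0,0,0],[7,0,0],[6.8,0,0]], dp=[[0,-0.4,6],[0,-0.4,6],[0,-0.4,6],[0,-0.4,6],[0,-0.4,6],[0,-0.4,6],[0,0,0],[0,0,0]], gripper=[0.35,0.35,0.35,0.35,0.35,0.35,0.35,0.35])

```text
clock: 8.02
eef_pos: [582.7, -169.8, 222.3]
eef_rot: [-1.524, 1.551, 3.061]
wrist_force: [0.0, 0.6, -0.6]
finger_gap: 61.3
```

```bash
python3 g.py 587 -228 200 -97
```

```text
t 8.025 p [ 582.65 -169.85  222.3 ] toolz yaw -97.28651548068936 tool x [-0.02  0.   -1.  ] F [ 0.    0.64 -0.62] gap 61.25644280088238 j [-0.34  0.43  1.31 -0.01  1.42  1.36]
dp cm now-axes [2.21 1.21 5.71]
turn deg [-0.29  0.05  1.13] dp after turn [2.23 1.14 5.72]
```

Call:
jog_arm(turn=[[0,0,1.1],[0,0,0],[0,0,0]], dp=[[0,0.2,2],[0,0.9,3.7],[0,0,0]], gripper=[0.35,0.35,0.35])

```text
clock: 8.4
eef_pos: [585.3, -231.2, 218.8]
eef_rot: [-1.574, 1.568, 3.018]
wrist_force: [0.6, 0.2, 0.2]
finger_gap: 61.0
```

```bash
python3 g.py 587 -228 - -97;python3 shot.py wrist w5
```

```text
t 8.4 p [ 585.35 -231.22  218.77] toolz yaw -96.89786072914276 tool x [-0.  0. -1.] F [0.58 0.23 0.15] gap 61.02487243352527 j [-0.43  0.47  1.25 -0.    1.42  1.26]
dp cm now-axes [-0.    0.13 -0.34]
turn deg [ 0.1  -0.    0.14] dp after turn [ 0.    0.12 -0.34]
```

View pics/w5.png

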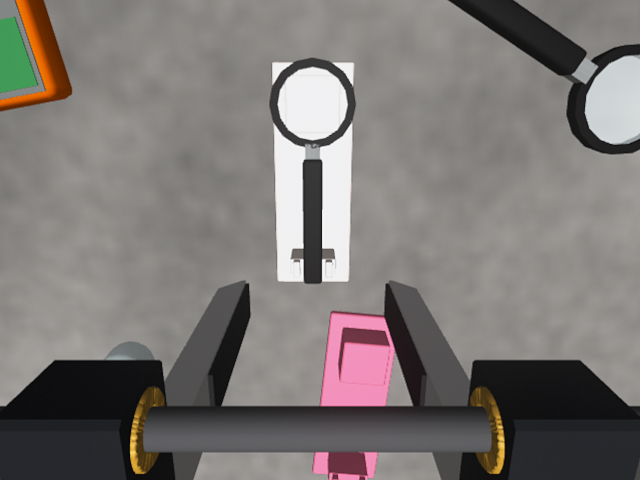

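```bash
python3 - <<'E'
from h import *
np.set_printoptions(precision=1,suppress=True)
w=lambda u,v,z:atz("w5",u,v,z)
L=w(312.5,102,47);H=w(313,283,52);S=w(313,160,56);T=w(313,276,56)
print(L,H,S,T,np.linalg.norm((L-H)[:2]),np.linalg.norm((L-S)[:2]));d=(L-H)[:2];print(np.degrees(np.arctan2(d[1],d[0])), L[:2]-85*d/np.linalg.norm(d), w(271,102,47)-w(354,102,47))
E
```

```text
[ 674.6 -238.7   47. ] [ 526.3 -220.8   52. ] [ 631.2 -233.8   56. ] [ 534.3 -221.9   56. ] 149.28556314609423 43.636710697194644
-6.880888127103135 [ 590.2 -228.6] [ 7.8 64.   0. ]
```

Call:
jog_arm(turn=[[0,0,0],[0,0,0],[0,0,0],[0,0,0],[0,0,0],[0,0,0]], dp=[[2,0.28,-0.33],[4,0,0],[4,0,0],[4,0,0],[2,0,0],[0,0,0]], gripper=[0.35,0.35,0.35,0.35,0.35,0.35])

```text
clock: 9.2
eef_pos: [587.7, -223.6, 53.5]
eef_rot: [-2.326, 1.569, 2.28]
wrist_force: [-0.3, 0.0, 0.8]
finger_gap: 61.0
```

```bash
python3 g.py 588.5 -228.3 30 -97
```

```text
t 9.2 p [ 587.65 -223.57   53.49] toolz yaw -96.06871610045287 tool x [-0.  0. -1.] F [-0.27  0.01  0.81] gap 60.988709004655576 j [-0.42  0.63  1.42  0.    1.1   1.25]
dp cm now-axes [2.35 0.14 0.46]
turn deg [ 0.93 -0.05  0.06] dp after turn [2.35 0.14 0.46]
```

Call:
jog_arm(turn=[[0.8,0,0],[0,0,0],[0,0,0]], dp=[[0,0.14,0.46],[2.2,0,0],[0,0,0]], gripper=[0.35,0.35,0.35])

```text
clock: 9.57
eef_pos: [590.1, -229.1, 34.8]
eef_rot: [1.432, 1.567, -0.258]
wrist_force: [-0.0, 0.5, 0.2]
finger_gap: 61.2
```

```bash
python3 g.py 588.5 -228.3 30 -97;python3 shot.py side s6;python3 - <<'E'
import cv2
t=cv2.imread("pics/s6.png")
cv2.imwrite("pics/s6c.png",cv2.resize(t[130:290,230:400],None,fx=3.5,fy=3.5,interpolation=cv2.INTER_CUBIC))
E
```

```text
t 9.575 p [ 590.13 -229.06   34.79] toolz yaw -96.8445189947469 tool x [ 0. -0. -1.] F [-0.03  0.49  0.25] gap 61.19980086205928 j [-0.43  0.66  1.42  0.    1.06  1.26]
dp cm now-axes [ 0.48 -0.17 -0.06]
turn deg [ 0.16  0.03 -0.22] dp after turn [ 0.48 -0.17 -0.06]
```

View pics/s6c.png

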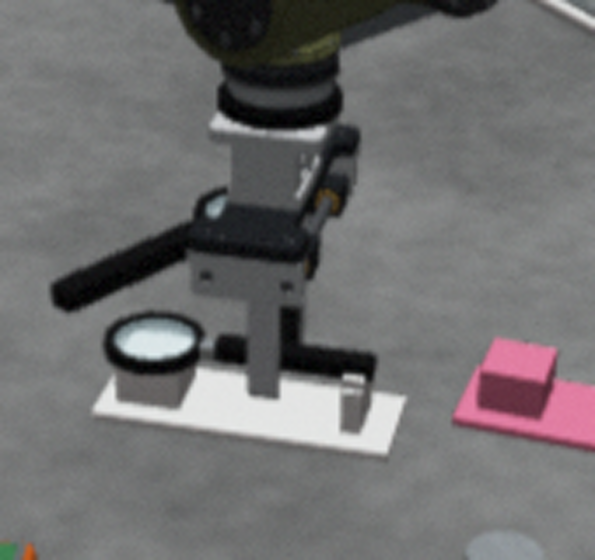

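Call:
jog_arm(turn=[[0,0,0],[0,0,0],[0,0,0],[0,0,0],[0,0,0],[0,0,0],[0,0,0],[0,0,0]], dp=[[0.5,-0.15,-0.05],[0,0,0],[0,0,0],[0,0,0],[0,0,0],[0,0,0],[0,0,0],[0,0,0]], gripper=[0.35,0.35,0.95,0.95,0.95,0.95,0.95,0.95], grip_force=30)

```text
clock: 10.62
eef_pos: [590.7, -229.3, 34.1]
eef_rot: [1.332, 1.56, -0.358]
wrist_force: [0.5, -0.1, 0.3]
finger_gap: 15.9
```

```bash
python3 g.py
```

```text
t 10.625 p [ 590.67 -229.28   34.05] toolz yaw -96.84437166664357 tool x [ 0.01 -0.   -1.  ] F [ 0.5  -0.06  0.3 ] gap 15.912983783587897 j [-0.43  0.65  1.42  0.    1.05  1.26]
dp cm now-axes [0. 0. 0.]
```

Call:
jog_arm(turn=[[0,0,0],[0,0,0],[0,0,0],[0,0,0],[0,0,0],[0,0,0],[0,0,0],[0,0,0]], dp=[[-0.7,0,0],[-1.5,0,0],[-2.5,0,0],[-3.5,0,0],[-3.5,0,0],[-3.5,0,0],[-1.5,0,0],[0,0,0]], gripper=[0.95,0.95,0.95,0.95,0.95,0.95,0.95,0.95])

```text
clock: 11.62
eef_pos: [588.5, -228.4, 211.3]
eef_rot: [1.311, 1.559, -0.379]
wrist_force: [0.8, 0.1, -1.7]
finger_gap: 15.6
```

```bash
python3 g.py;python3 shot.py wrist w7;python3 shot.py side s7
```

```text
t 11.625 p [ 588.46 -228.44  211.27] toolz yaw -96.83817647475902 tool x [ 0.01 -0.   -1.  ] F [ 0.78  0.09 -1.74] gap 15.61096168422004 j [-0.43  0.47  1.27  0.    1.39  1.26]
dp cm now-axes [0. 0. 0.]
```

View pics/w7.png

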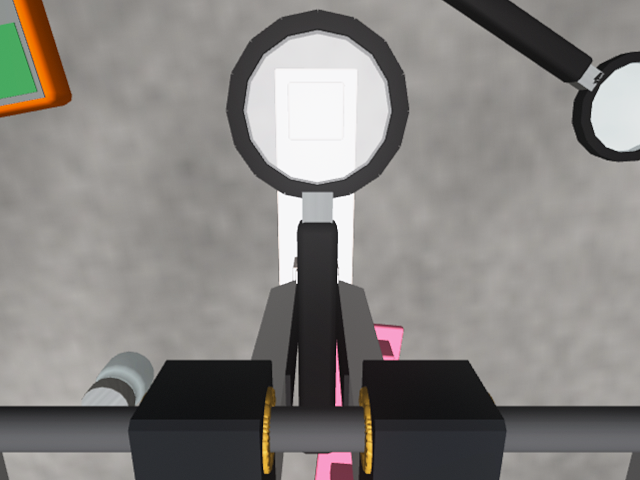

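View pics/s7.png

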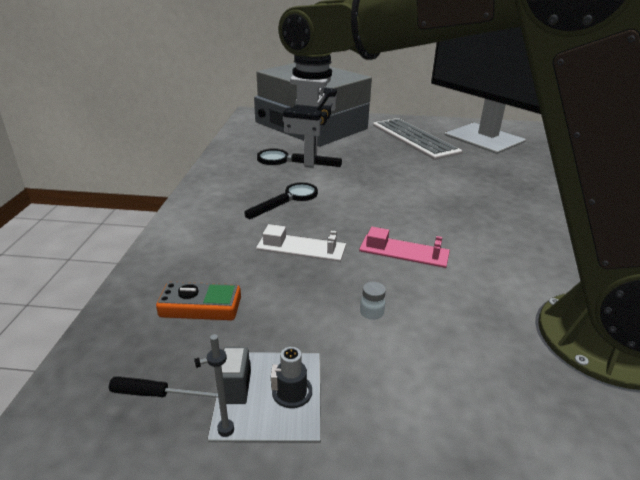

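```bash
python3 - <<'E'
from h import *
np.set_printoptions(precision=1,suppress=True)
p,d,K,T=load("w7")
def wp(n,u,v):
    p,d,K,T=load(n);z=d[v,u];c=np.linalg.inv(K)@[u,v,1]*z;return (T@np.r_[c,1])[:3]
for u,v in((318,20),(318,189),(236,104),(400,104),(318,240),(318,270)):print((u,v),wp("w7",u,v))
L=atz("w7",318,104,227);print("lens",L)
q=L-[588.5,-228.4,0];print("expect", q[:2],np.linalg.norm(q[:2]))
for n,u,v in(("w1",484,84),("w4",192,88)):
    print(n,tri((n,u,v),("side0",180+183/5,325+163/5)),tri((n,u,v),("top0",130+92/6,180+133/6)))
print("depth: side collar",[wp("side0",u,v) for u,v in((217,362),(210,360),(223,361),(215,363))])
print("w4 collar top",wp("w4",202,80),wp("w4",205,92),wp("w1",484,102),wp("w1",470,92))
E
```

```text
(318, 20) [ 700.9 -242.5  225.9]
(318, 189) [ 642.1 -235.4  226.8]
(236, 104) [ 676.6 -209.6  227.6]
(400, 104) [ 669.5 -269.1  225.4]
(318, 240) [ 623.6 -233.2  233.1]
(318, 270) [ 611.5 -231.8  232.8]
lens [ 673.  -239.1  227. ]
expect [ 84.5 -10.7] 85.20941107429694
w1 (array([653.3, 282.7, 157.8]), [np.float64(0.4640334974625652), np.float64(0.4640334974636801)]) (array([652.3, 282.6, 160.2]), [np.float64(0.5997423342435402), np.float64(0.5997423342439399)])
w4 (array([653.5, 282.7, 157.4]), [np.float64(0.6051372023020402), np.float64(0.605137202302299)]) (array([654.1, 285.7, 148.7]), [np.float64(0.4101419066803269), np.float64(0.4101419066805269)])
depth: side collar [array([648.7, 294.2, 161.8]), array([658.6, 291.9, 161.9]), array([642.8, 288. , 157.9]), array([651.4, 294.7, 160.2])]
w4 collar top [658.9 276.6 160.6] [652.7 274.5 161.4] [651.8 274.6 160.5] [645.7 280.8 160.9]
```

```bash
python3 g.py 482.8 212.5 211 -97
```

```text
t 11.725 p [ 588.04 -228.26  209.56] toolz yaw -96.84151095607564 tool x [ 0.01 -0.   -1.  ] F [-0.4   0.3  -3.05] gap 15.584045942251286 j [-0.43  0.47  1.27  0.    1.39  1.26]
dp cm now-axes [ -0.39 -15.7  -42.51]
turn deg [ 0.16  0.13 -0.53] dp after turn [ -0.14 -15.82 -42.46]
```

Call:
jog_arm(turn=[[0,0,0],[0,0,0],[0,0,0],[0,0,0],[0,0,0],[0,0,0],[0,0,0],[0,0,0]], dp=[[0,-0.7,-2],[0,-1.4,-4],[0,-1.8,-5],[0,-1.8,-5],[0,-1.8,-5],[0,-1.8,-5],[0,-1.4,-4],[0,-0.7,-2]], gripper=[0.95,0.95,0.95,0.95,0.95,0.95,0.95,0.95])

```text
clock: 12.72
eef_pos: [506.2, 112.1, 195.6]
eef_rot: [-1.397, 1.56, -3.091]
wrist_force: [-0.0, -0.1, -1.8]
finger_gap: 15.6
```

```bash
python3 g.py 482.8 212.5 211 -97
```

```text
t 12.725 p [506.21 112.12 195.6 ] toolz yaw -97.0161512980703 tool x [-0.01 -0.   -1.  ] F [-0.03 -0.11 -1.79] gap 15.595705488492257 j [0.15 0.24 1.61 0.   1.29 1.84]
dp cm now-axes [-1.52 -3.57 -9.67]
turn deg [-0.02  0.11  0.61] dp after turn [-1.54 -3.55 -9.68]
```

Call:
jog_arm(turn=[[0,0,0.6],[0,0,0],[0,0,0],[0,0,0],[0,0,0]], dp=[[0,-0.8,-2],[0,-1.3,-3.7],[0,-1,-2.7],[0,-0.4,-1],[0,0,0]], gripper=[0.95,0.95,0.95,0.95,0.95])

```text
clock: 13.35
eef_pos: [479.3, 212.8, 188.9]
eef_rot: [-0.996, 1.559, -2.688]
wrist_force: [0.6, 1.8, -0.9]
finger_gap: 15.7
```

```bash
python3 g.py 482.8 212.5 147 -97
```

```text
t 13.35 p [479.35 212.84 188.88] toolz yaw -96.89154348589068 tool x [-0.01 -0.01 -1.  ] F [ 0.58  1.76 -0.93] gap 15.723224222918091 j [ 0.35  0.26  1.61 -0.    1.28  2.04]
dp cm now-axes [ 4.18  0.39 -0.03]
turn deg [0.11 0.36 0.56] dp after turn [ 4.19  0.35 -0.01]
```

Call:
jog_arm(turn=[[0,0.35,0.8],[0,0,0],[0,0,0],[0,0,0],[0,0,0]], dp=[[0.6,0.3,0],[1.3,0,0],[1.2,0,0],[0.5,0,0],[0,0,0]], gripper=[0.95,0.95,0.95,0.95,0.95])

```text
clock: 13.98
eef_pos: [482.9, 209.7, 149.0]
eef_rot: [1.257, 1.567, -0.437]
wrist_force: [-0.2, 0.9, -1.2]
finger_gap: 15.6
```

```bash
python3 g.py 482.8 212.5 147 -97; for n in wrist side top; do python3 shot.py $n f_$n;done; python3 - <<'E'
import cv2
t=cv2.imread("pics/f_side.png")
cv2.imwrite("pics/fsc.png",cv2.resize(t[270:450,180:400],None,fx=3.3,fy=3.3,interpolation=cv2.INTER_CUBIC))
t=cv2.imread("pics/f_top.png")
cv2.imwrite("pics/ftc.png",cv2.resize(t[170:290,120:260],None,fx=5,fy=5,interpolation=cv2.INTER_CUBIC))
E
python3 g.py
```

```text
t 13.975 p [482.89 209.66 148.97] toolz yaw -97.06097370086117 tool x [ 0. -0. -1.] F [-0.2   0.95 -1.25] gap 15.63725533184266 j [ 0.34  0.3   1.66 -0.    1.18  2.04]
dp cm now-axes [ 0.2  -0.04 -0.28]
turn deg [-0.06  0.06 -0.19] dp after turn [ 0.2  -0.04 -0.28]
t 14.125 p [483.15 209.88 149.73] toolz yaw -97.05326957316899 tool x [ 0. -0. -1.] F [ 0.28 -0.51 -0.43] gap 15.371723973076003 j [ 0.34  0.3   1.66 -0.    1.18  2.04]
dp cm now-axes [0. 0. 0.]
```

View pics/f_wrist.png

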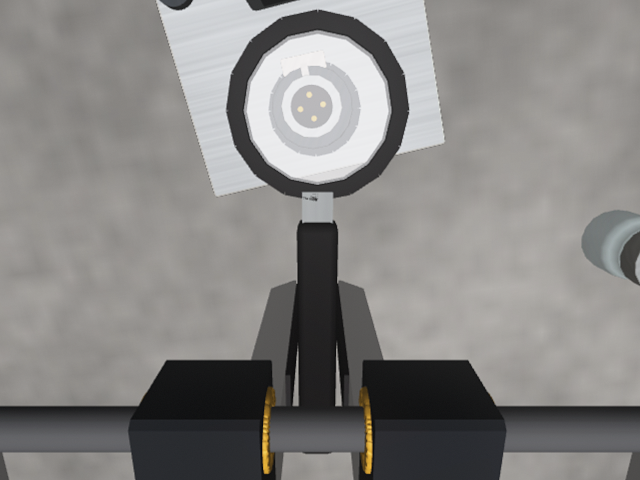

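View pics/fsc.png

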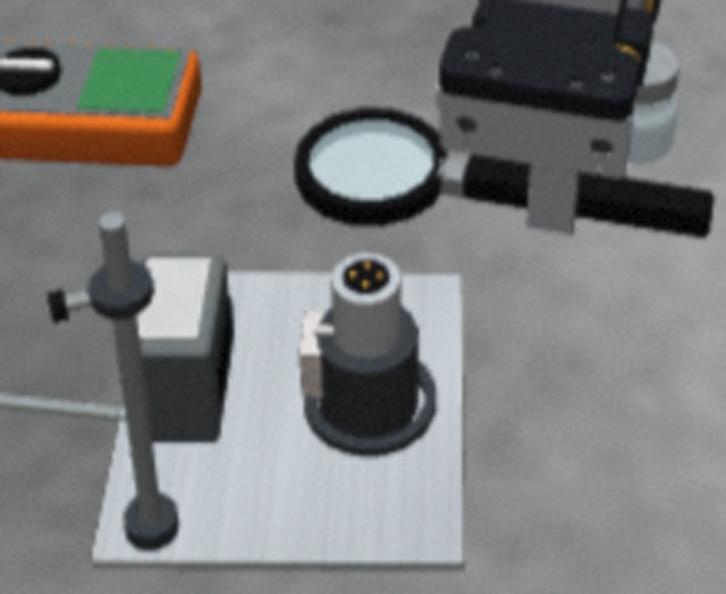

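View pics/ftc.png

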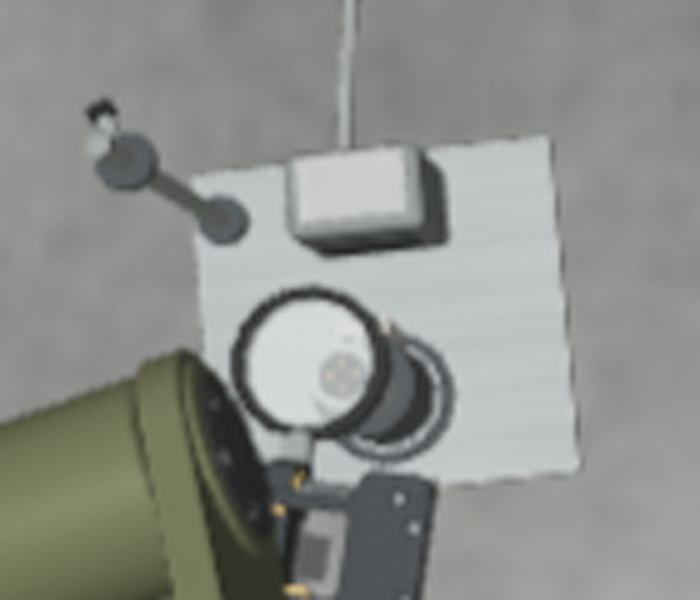

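```bash
python3 - <<'E'
from h import *
np.set_printoptions(precision=1,suppress=True)
def wp(n,u,v):
    p,d,K,T=load(n);z=d[v,u];c=np.linalg.inv(K)@[u,v,1]*z;return (T@np.r_[c,1])[:3]
T=("f_top",120+310/5,170+362/5);S=("f_side",180+370/3.3,270+166/3.3)
print("tri lens",tri(T,S))
print("tri collar",tri(("f_top",120+127/5,170+160/5),("f_side",180+120/3.3,270+290/3.3)))
for u,v in((318,20),(318,189),(236,104),(400,104),(318,240)):print((u,v),wp("f_wrist",u,v))
print("wrist lens",atz("f_wrist",318,104,164),"neck",atz("f_wrist",311,107,94))
E
```

```text
tri lens (array([564.2, 200.6, 159.5]), [np.float64(0.39168851530752957), np.float64(0.3916885153066973)])
tri collar (array([652.9, 283.1, 157.5]), [np.float64(0.20122125557474604), np.float64(0.20122125557574935)])
(318, 20) [595.4 195.1 162.6]
(318, 189) [536.8 202.4 165.2]
(236, 104) [571.3 228.4 163.1]
(400, 104) [563.9 168.9 164. ]
(318, 240) [518.3 204.7 170.8]
wrist lens [567.6 198.6 164. ] neck [567.8 202.   94. ]
```

Call:
jog_arm(turn=[[0,0,0],[0,0,0],[0,0,0],[0,0,0],[0,0,0]], dp=[[0.2,0,-0.2],[0,0,0],[0,0,0],[0,0,0],[0,0,0]], gripper=[0.95,0.95,0.95,0.95,0.95])

```text
clock: 14.75
eef_pos: [483.7, 212.3, 148.4]
eef_rot: [1.596, 1.565, -0.097]
wrist_force: [0.2, -0.4, -1.0]
finger_gap: 15.7
```

```bash
python3 g.py; python3 -c "
from cell import manip;print(manip.read_state()['qd'])"; python3 shot.py wrist z_w; python3 shot.py side z_s; python3 g.py; python3 - <<'E'
from h import *
print(atz("z_w",318,104,162),atz("z_w",311,107,94))
def wp(n,u,v):
    p,d,K,T=load(n);z=d[v,u];c=np.linalg.inv(K)@[u,v,1]*z;return (T@np.r_[c,1])[:3]
print([wp("z_w",u,v)[2] for u,v in((318,20),(318,189),(236,104),(400,104))])
E
```

```text
t 14.75 p [483.7  212.28 148.37] toolz yaw -97.03371246156733 tool x [ 0.01 -0.   -1.  ] F [ 0.15 -0.37 -1.04] gap 15.69517533256668 j [ 0.35  0.3   1.65 -0.    1.18  2.04]
dp cm now-axes [0. 0. 0.]
[-4.53186711e-04 -3.39190572e-03 -2.95419529e-04 -1.00922430e-03
  9.09110944e-05 -1.56904905e-03]
t 14.85 p [483.7  212.26 148.37] toolz yaw -97.03468633625945 tool x [ 0.01 -0.   -1.  ] F [-0.51 -0.12 -1.81] gap 15.424262542270435 j [ 0.35  0.3   1.66 -0.    1.18  2.04]
dp cm now-axes [0. 0. 0.]
[568.34893501 201.20740083 162.        ] [568.77659665 204.67595474  94.        ]
[np.float64(163.33633640806315), np.float64(164.32303306676786), np.float64(163.30688750299072), np.float64(162.78160911773057)]
```

View pics/z_w.png

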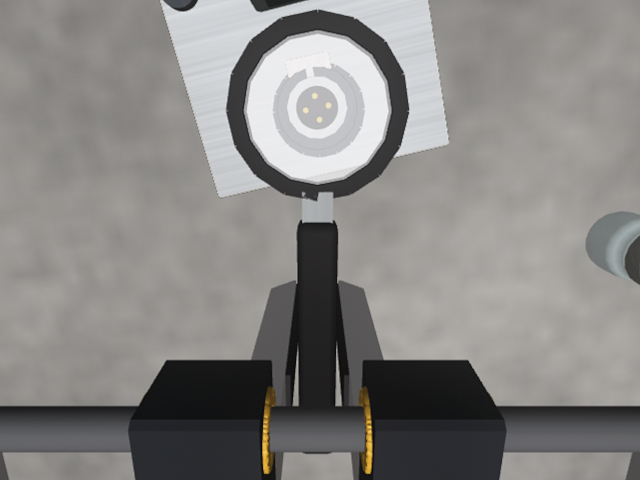

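View pics/z_s.png

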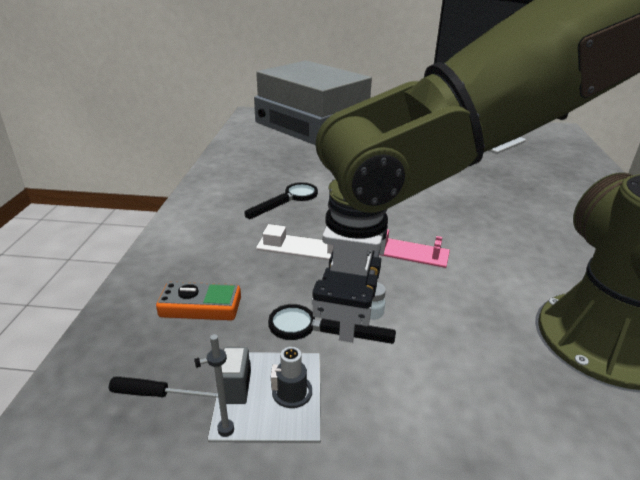

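```bash
python3 -c "
from cell import order;print(order.sign_off())"
```

```text
the job is handed in; nothing more can be done
None
```

The job is handed in: the sensor faces the reader, and the arm is still holding the loupe over it. The clock stood at about 15 s of the 67 allowed. Sign-off gives no verdict, so these are my own last checks:

| Check | Measured | Limit |
|---|---|---|
| Code plate against the station's x axis | about 1.5° off after I let go | 15° (0.26 rad) |
| Lens centre from the sensor's axis, seen from above | about 1–2 mm | 12 mm |
| Rim middle against collar height | about 158.4 mm against 157.4 mm | 8 mm either way |
| Loupe tilt | about 1° | 8° (0.14 rad) |

- **Sensor:** I gripped it by the neck and turned it about 53° in its nest. It was upright and in the nest in the side picture taken after release.
- **Loupe:** It is held by the handle with a 30 N grip. The arm was at rest at the last reading, and the pictures show the loupe touching only the fingers.
- **Bystanders:** I did not touch the multimeter, the jar or the screwdriver.

**Disagreements between measurements:**
- Before the last 2 mm correction, the side and top cameras put the rim's height about 0.7 mm above the wrist camera's figure. Their lens positions also differed by 2–3 mm.
- One collar height came out at 149 mm, from a pair of views at nearly the same angle. I left it out because the other estimates gave 157–160 mm.

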